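# Clear the transit stop and seal the leak-test chamber

### The job

Get the leak-test chamber ready for a test: the stop block standing on the headed stud inside it keeps the hatch from shutting, so slide the block along its keyhole slot to the wide end without forcing it against the stud, lift it free and leave it standing upright on its foot in the shallow steel tray. Then lower the hatch gently onto its gasket without slamming it and turn the T-handle clockwise as far as it goes, so that the hatch is drawn tight and stays latched. Leave the drone in the chamber and the battery and bottle on the bench where they are.

Things in the scene. Friction and masses are not known exactly. Their poses are not given: they have to be found in the camera images.
- chamber: Grey open-topped test chamber fixed to the bench, 260 (x) by 240 (y) by 105 mm high, walls 12 mm thick, inner floor 50 mm above the bench. Origin at the centre of its underside; its y axis points to the hinge side. The hatch hinges along the rim on its +y side; the free edge is on the -y side. It stands at various places and yaws.
- stud: Fixed upright headed stud on the chamber's inner floor, 20 mm along the chamber's x and -45 mm along its y from the centre: shank 8 mm across and 7.5 mm high, head 16 mm across, top 11.5 mm above the floor. Origin at its foot.
- block_grip (a point): Grip point of the loose black plastic stop block (0.11 to 0.23 kg), in its upright tab: 12 mm thick along the block's x, 34 mm wide along its y, 78 mm high; the point is on the tab's mid-plane, 58 mm above the block's underside. The foot is a plate 5 mm thick, 44 mm wide, from 8 mm behind (-x) to 60 mm ahead (+x) of this point, with a keyhole slot along x.
- block_eye (a point): Centre of the wide eye (23 by 22 mm) of the keyhole slot, at the underside, 45.5 mm ahead (+x) of the tab; axes as the block's. The slot's narrow seat (10.6 mm wide) is centred 20 mm ahead of the tab and starts round the stud, at various yaws. To free the block move it 25.5 mm along its own -x, then straight up.
- hatch_hinge (a point): Point on the hinge axis (which runs along the chamber's x) in the middle of the hatch, in the plane of the hatch's inner face. Axes turn with the hatch: its y points from the free edge to the hinge, its z is the outward normal (up when shut).
- hatch_edge (a point): Middle of the hatch's free edge on its outer face: 253 mm from the hinge axis, 16 mm outside the inner face. The hatch is a slab 270 mm along the hinge, 250 mm deep and 16 mm thick, 0.35 kg.
- hatch (a joint): Opening angle of the hatch in rad: 0 drawn fully home, 1.57 upright; starts at 1.5 to 1.85 (limit 1.95). The hinge is stiff (0.7 N m): the hatch stays where it is left. It meets the springy gasket at 0.025; below that the gasket pushes back (130 N m per rad) and only the latch keeps it under 0.010. The latch catches at 0.027 or less.
- t_bar (a point): Centre of the black T-handle's grip bar, on its turning axis, 50 mm outside the hatch's inner face (34 mm above the outer face), 200 mm from the hinge axis, mid-width of the hatch. Bar 80 mm long along this point's x, 14 mm wide along y, 16 mm thick along z, on a 16 mm round stem. z is the turning axis, outwards.
- t_handle (a joint): Turn of the T-handle in rad, growing clockwise seen from outside (from above when shut), stop at 1.5. At 0 the bar is parallel to the hinge. Starts loose at 0 to 0.3, where the cam clears the keeper and the hatch can shut; from 0.5 to 1.2 the cam runs under a ramp and draws the hatch in; beyond 1.2 it stays. Needs up to 0.4 N m.
- tray: Shallow steel tray fixed on the bench, 130 (x) by 160 (y) by 22 mm high, walls and floor 4 mm thick. Origin at the centre of its underside. It swaps places with the battery.
- drone_mid (a point): Grey folded drone lying in the hinge-side half of the chamber, 168 by 80 mm, 44 mm high, 0.4 kg; its centre, 22 mm above the chamber floor, x along its length. Leave alone.
- battery_mid (a point): Centre of a black battery pack 90 by 65 by 42 mm high, lying near the tray. Leave alone.
- bottle_mid (a point): Centre of a white upright bottle 52 mm across, 140 mm high. Leave alone.
There are look-alikes about, which are no part of the job. Leave any red look-alike of the part that bears block_grip alone.

How it is judged (in metres and radians):
On the way, in this order (a step that is already met when the one before it is completed fails the run):
1. the stop block stands in the tray (x of block_grip in the frame of tray between -0.055 and 0.055 m and y of block_grip in the frame of tray between -0.07 and 0.07 m and z of block_grip in the frame of tray between 0.056 and 0.066 m and angle between block_grip's own z axis and vertical below 0.1 rad and contact force between block and the fingers below 0.3 N), for 0.2 s.
2. the hatch is lowered onto its gasket, latch still open (value of joint hatch below 0.035 rad and value of joint t_handle below 0.9 rad), for 0.1 s.
3. the T-handle is turned and the hatch drawn tight (value of joint hatch below 0.01 rad and value of joint t_handle above 1.25 rad), for 0.2 s.
At the end, for the whole second after the job is handed in: The stop block stands upright (within 0.1 rad) with its foot flat on the tray's floor, released and at rest; the hatch is drawn in to under 0.010 rad and the T-handle is turned past 1.25 rad (all of step 1 and all of step 3 and linear speed of block below 0.02 m/s); the robot touches nothing.
It fails at once if the hatch slams (it swings shut faster than 2.5 rad/s) (velocity of joint hatch below -2.5 rad/s).
It fails at once if the block is forced against the stud (over 30 N) (contact force between block and stud above 30 N).
It fails at once if the drone is shifted by over 20 mm (distance of drone_mid from where it was at the start of the episode above 0.02 m).
It fails at once if the battery or bottle is shifted by over 20 mm (distance of any of battery_mid, bottle_mid from where it was at the start of the episode above 0.02 m).
It also fails if it takes over 72 s, if anything falls off the work surface, if the arm or the gripper's body presses on something with over 40 N, if the wrist force passes 120 N, or if a joint passes its speed limit or range.

### The arm

A 6-joint arm with a two-finger parallel gripper is mounted at the origin on the work surface. World frame = base frame: x ahead of the robot, y to its left, z up, the work surface at z = 0. Lengths are in m, angles in degrees, forces in N, time in s.
With the tool pointing down it reaches from about 0.375 to 0.75 m from the base axis. Payload 9 kg.
Tool frame: the origin (TCP) lies where the fingers leave the gripper's body, on its centre line; the fingertips stand 73 mm ahead of it and the grasp point (between the pads) lies 54 mm ahead of it (robot.tip_reach is the distance from the TCP to the fingertips, in m); z points along the fingers, y is the direction in which the jaws open and shut (so a half turn about z gives the same grasp; the last joint's range is limited). The gripper opens to 85 mm and grips with 20 to 120 N. Pads are 22 mm wide; open, the fingers measure 114 mm over their backs; the gripper's body (76 mm by 85 mm) begins 54 mm behind the grasp point. The pads swing forward as they close: fully open they stand 13 mm farther back than shut.
Start: joints at [64.074, 5.964, 5.575, 89.605, 0, 77.527], TCP at [0.14, 0.584, 0.304] pointing down, gripper open.
Joint ranges: [-171.21, 171.21], [-48.23, 106.86], [-62.78, 66.21], [-105.2, 120.99], [-86.42, 89.51], [-180, 180]. Speed limits (degrees/s): [127.2, 127.2, 147.25, 180, 180, 180].

### API

Orientations are given as [roll, pitch, yaw] about the fixed x, y, z axes, in that order (R = Rz(yaw) Ry(pitch) Rx(roll)).
In Python, from plant import robot gives the robot as it stands. Calls block until the motion is done:
- robot.move_pose(position, orientation): joint-space move of the TCP to a pose.
- robot.line_to(position, vel=0.15, rotation=None, guard=None): straight line of the TCP; rotation=None keeps the orientation; vel is the mean speed in m/s. With guard (N) it stops when the force on the tool has changed by that much, and returns True; else False.
- robot.goto_joints(angles): joint-space move.
- robot.set_gripper(opening): finger opening in m; the grip force is fixed at half the most; returns when the fingers have stopped.
- robot.pause(seconds).
- robot.ik(position, orientation): joint angles nearest the present ones, or None.
- robot.observe(): the state.
- robot.grab_frame(name): name is "scene" or "top"; returns the picture (400x640x3 uint8, blue, green, red); there is no depth.
- robot.get_calibration(name): a dict with "vertical_fov" (degrees; the focal length in pixels is half the picture's height over the tangent of half this angle, whatever the lens; pixels are square), "cx", "cy" (the principal point, pixels), "k1" (the pictures are not rectified: a ray, as slopes to the right and down, at radius r is drawn at 1 + k1 r^2 times it, then the intrinsics apply), "rvec" (rotation vector, rad) and "tvec" (3), from world to camera coordinates, as OpenCV has them. Camera axes: x right, y down, z forward; pixel columns grow to the right and rows downward; lengths in m; the calibration is good to about 2 mm. A picture is of the moment at which its call begins. get_calibration takes no time and is no camera call.
A pose or a line that the arm cannot do raises robot.IKError and nothing moves.
- robot.job_done(): hands the job in, once; it reports no verdict.
The state is a dict: "time": time; "q": joint angles; "qvel": joint speeds; "joint_torque": joint torques, N m; "tool_pos": TCP position; "tcp_rot": TCP orientation; "ft_force": force on the tool from outside, world axes, zero at the start; "torque": the same for the moment, N m; "gripper_width": finger opening in m.
Only numpy, scipy, OpenCV 4.12 (cv2) and the standard library are available. Lean on these libraries where they do the work, as an engineer would, in place of code of your own. Each camera call takes 0.05 s, during which the arm holds its last target.

## Working session

There is one attempt and no reset: what is moved stays moved. The work goes in short steps, each a Python script; the robot and the scene stay as the last script left them, time stands still between calls to the robot, and variables do not carry over. Pictures are saved under pics/ and viewed, and the job is handed in when it is done.

```bash
ls; mkdir -p pics; python3 - <<'E'
from plant import robot
import cv2
for n in("scene","top"):
    im=robot.grab_frame(n); cv2.imwrite(f"pics/{n}0.png",im); c=robot.get_calibration(n); print(n,c)
s=robot.observe(); print(s)
E
```

```text
pics
scene {'vertical_fov': 54.43492259956977, 'cx': 321.02081526468316, 'cy': 193.33946714941365, 'k1': -0.05036246397867627, 'rvec': array([ 1.29699133,  2.38771192, -0.79573628]), 'tvec': array([ 0.28426983, -0.3462209 ,  1.38531576])}
top {'vertical_fov': 47.4971722962914, 'cx': 322.74404904902343, 'cy': 195.71527241771898, 'k1': -0.03707844869398353, 'rvec': array([ 2.10323641, -2.15164591,  0.13635122]), 'tvec': array([0.07839136, 0.59244499, 1.28636671])}
{'time': 0.1, 'q': array([ 6.40733451e+01,  5.99531473e+00,  5.53043561e+00,  8.96056098e+01,
       -8.57608029e-04,  7.75278886e+01]), 'qvel': array([ 0.05542853, -0.19970845,  0.05714627,  0.08631625, -0.11040753,
        0.00473604]), 'joint_torque': array([ 7.19025717e-03, -5.58209038e+01,  5.04717922e+01,  1.33290412e-02,
       -1.91074460e-04, -5.60144784e-07]), 'tool_pos': array([0.13948513, 0.58332874, 0.30318847]), 'tcp_rot': array([-1.79930989e+02, -1.43857287e-02,  1.66545448e+02]), 'ft_force': array([-0.199377  ,  0.29853634, -0.01152017]), 'torque': array([0.00952005, 0.0063334 , 0.00105077]), 'gripper_width': 0.08538275066044276}
```

View pics/scene0.png

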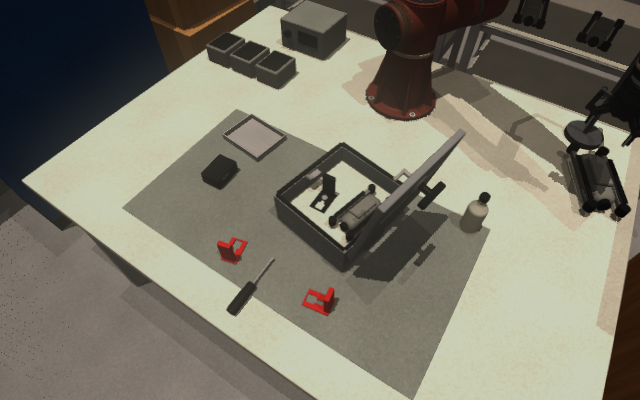

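View pics/top0.png

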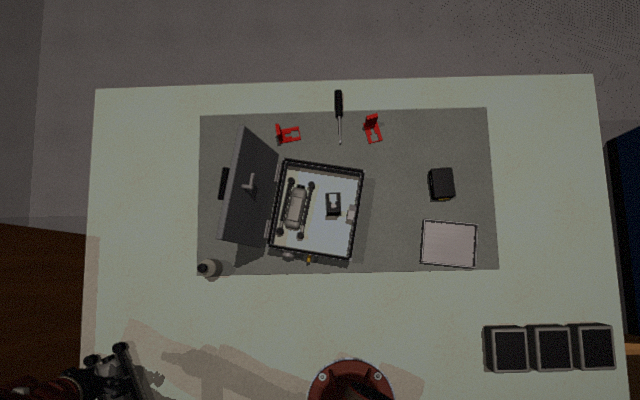

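The scene view shows the chamber with its hatch open near (350,200), the tray at (254,137) and the red look-alikes at (232,250) and (320,300). In the top view the block is at about (333,203) and the tray at (448,244). I'll enlarge both.

```bash
cat > h.py <<'E'
import numpy as np, cv2
from plant import robot
def cam(n):
    c=robot.get_calibration(n); f=200/np.tan(np.radians(c['vertical_fov']/2))
    R,_=cv2.Rodrigues(np.array(c['rvec'])); return c,f,R,np.array(c['tvec'])
def proj(n,P):
    c,f,R,t=cam(n); q=np.atleast_2d(P)@R.T+t; s=q[:,:2]/q[:,2:]; r2=(s**2).sum(1,keepdims=True)
    return s*(1+c['k1']*r2)*f+[c['cx'],c['cy']]
def ray(n,uv):
    c,f,R,t=cam(n); d=(np.array(uv,float)-[c['cx'],c['cy']])/f; s=d.copy()
    for _ in range(20): s=d/(1+c['k1']*(s@s))
    o=-R.T@t; return o,R.T@np.array([*s,1])
def atz(n,uv,z):
    o,d=ray(n,uv); return o+d*(z-o[2])/d[2]
def crop(n,x0,y0,w,h,k,name,im=None):
    if im is None: im=robot.grab_frame(n)
    c=cv2.resize(im[y0:y0+h,x0:x0+w],None,fx=k,fy=k,interpolation=cv2.INTER_CUBIC)
    cv2.imwrite(f"pics/{name}.png",c)
def Rz(a): return np.array([[np.cos(a),-np.sin(a),0],[np.sin(a),np.cos(a),0],[0,0,1]])
E
python3 - <<'E'
from h import *
im=cv2.imread("pics/top0.png"); im=cv2.convertScaleAbs(im,alpha=1.6,beta=20)
crop("top",205,120,170,150,4.5,"t_ch",im); crop("top",410,210,80,65,8,"t_tr",im)
im=cv2.imread("pics/scene0.png"); im=cv2.convertScaleAbs(im,alpha=1.5,beta=20)
crop("scene",265,120,210,155,3.8,"s_ch",im); crop("scene",215,105,80,65,8,"s_tr",im)
E
```

```text
(no output)
```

View pics/t_ch.png

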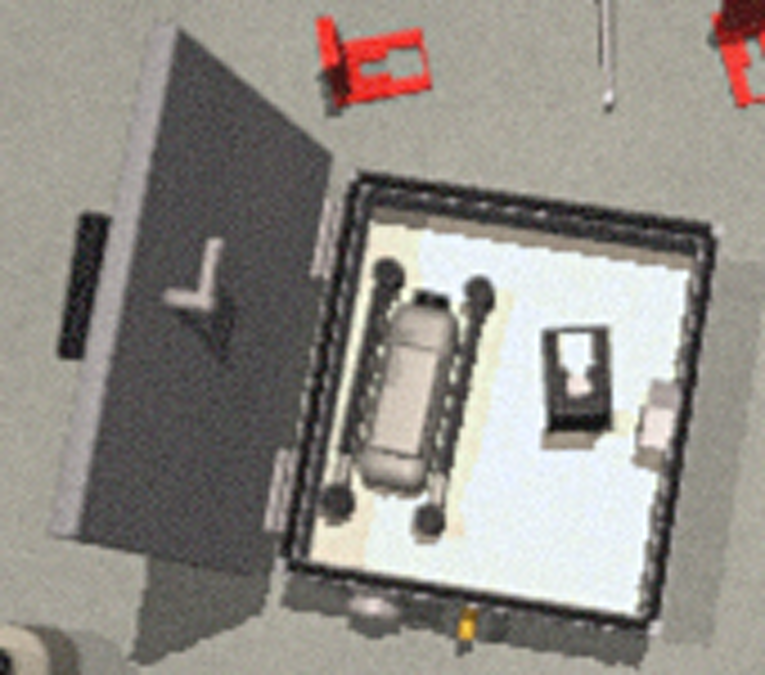

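View pics/s_ch.png

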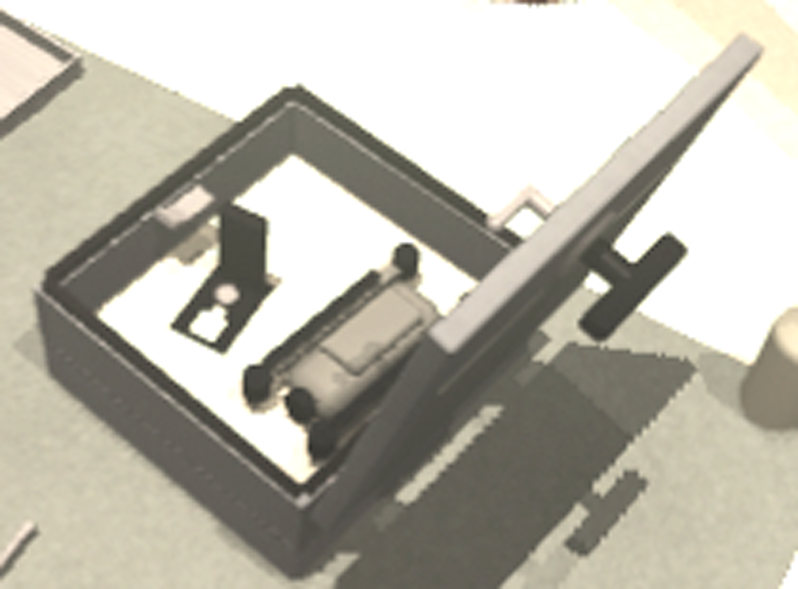

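View pics/t_tr.png

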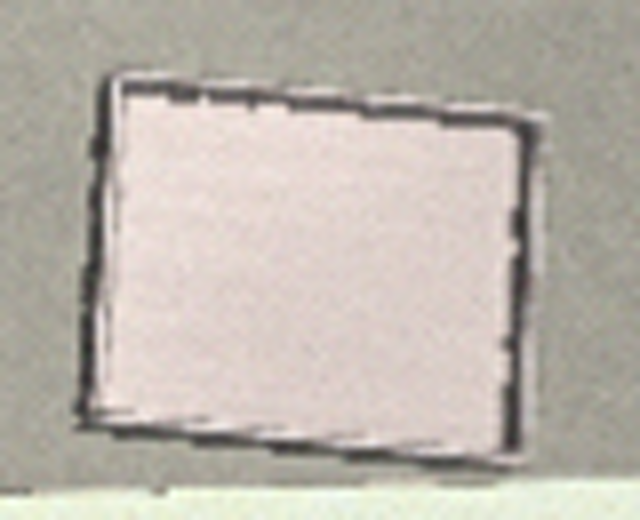

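```bash
cat >> h.py <<'E'
T=lambda a,b,x0,y0,k:(a/k+x0-.5+.5/k*1,b/k+y0-.5+.5/k)
E
python3 - <<'E'
from h import *
from scipy.optimize import least_squares
obs=[]
for (a,b),(sx,sy) in [((360,174),(1,1)),((718,227),(1,-1)),((656,630),(-1,-1)),((284,568),(-1,1))]:
    obs.append(("top",T(a,b,205,120,4.5),(sx*.13,sy*.12,.105)))
for (a,b),(sx,sy) in [((40,290),(1,-1)),((297,86),(-1,-1)),((303,500),(1,1))]:
    obs.append(("scene",T(a,b,265,120,3.8),(sx*.13,sy*.12,.105)))
def res(p,o):
    R=Rz(p[2]); return np.concatenate([(proj(n,R@np.array(X)+[p[0],p[1],0])[0]-uv) for n,uv,X in o])
for sub in (obs,obs[:4],obs[4:]):
    r=least_squares(res,[.5,.05,0],args=(sub,)); print(r.x[:2],np.degrees(r.x[2]),np.round(r.fun,1))
to=[]
for (a,b),(sx,sy) in [((108,73),(1,1)),((545,115),(1,-1)),((526,463),(-1,-1)),((80,425),(-1,1))]:
    to.append(("top",T(a,b,410,210,8),(sx*.065,sy*.08,.022)))
r=least_squares(res,[.4,-.3,0],args=(to,)); print("tray",r.x[:2],np.degrees(r.x[2]),np.round(r.fun,1))
# block points
for n,a,b,z in [("top",545,328,.055),("top",607,328,.055),("top",612,430,.128),("top",550,430,.128)]:
    print(n,atz(n,T(a,b,205,120,4.5),z))
for a,b,z in [(173,327,.055),(224,352,.055),(280,282,.055),(221,203,.128),(270,217,.128),(228,293,.0615)]:
    print("sc",atz("scene",T(a,b,265,120,3.8),z))
print("stud top",atz("top",T(578,384,205,120,4.5),.0615))
E
```

```text
[0.55042852 0.08293619] -10.6420293115665 [-2.4 -1.5  1.4 -0.3  0.9  1.9 -2.2  1.3 -1.6 -1.3 -1.2 -0.6  0.   1.5]
[0.5516018 0.0812537] -10.630165368313902 [-1.9 -1.9  1.9 -0.7  1.5  1.5 -1.6  0.9]
[0.54921774 0.0848818 ] -10.787979172010138 [-0.7 -1.5 -0.2 -0.6  0.8  1.5]
tray [ 0.44857889 -0.30100582] -6.888092073990519 [ 0.  -0.2 -0.3 -0.3 -0.2  0.6  0.5 -0. ]
top [0.60214036 0.0557995  0.055     ]
top [0.60112459 0.01561434 0.055     ]
top [0.52635834 0.01504308 0.128     ]
top [0.52725707 0.05269219 0.128     ]
sc [0.60486489 0.0177086  0.055     ]
sc [0.60319125 0.05877176 0.055     ]
sc [0.53067631 0.05968996 0.055     ]
sc [0.54391194 0.01741262 0.128     ]
sc [0.53622044 0.05163946 0.128     ]
sc [0.56324174 0.03643698 0.0615    ]
stud top [0.56408704 0.03525593 0.0615    ]
```

```bash
python3 - <<'E'
from h import *
im=cv2.imread("pics/top0.png"); im=cv2.convertScaleAbs(im,alpha=2.2,beta=30)
crop("top",315,180,45,42,14,"t_bl",im)
im=cv2.imread("pics/scene0.png"); im=cv2.convertScaleAbs(im,alpha=2.2,beta=30)
crop("scene",300,165,50,55,10.5,"s_bl",im)
E
```

```text
(no output)
```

View pics/t_bl.png

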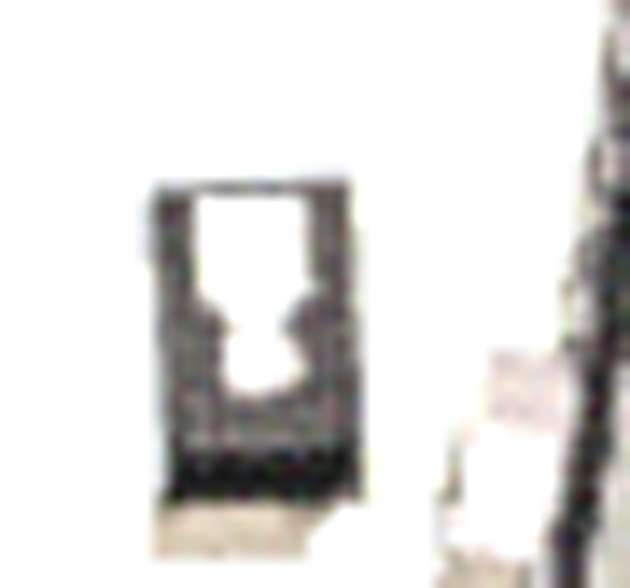

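View pics/s_bl.png

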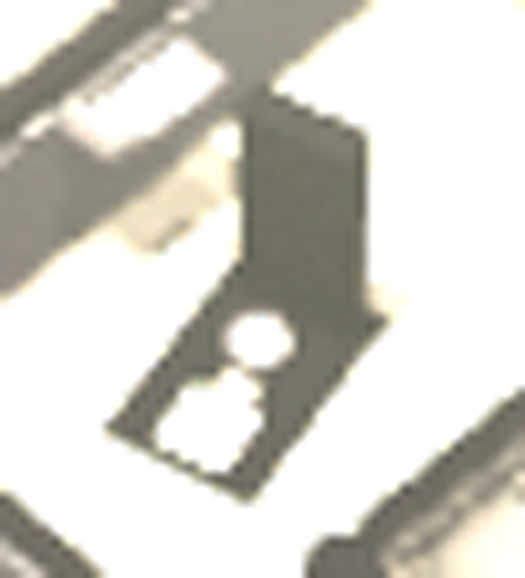

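```bash
python3 - <<'E'
from h import *
from scipy.optimize import least_squares
o=[]
for a,b,x,y in [(155,185,.06,.022),(350,178,.06,-.022)]: o.append(("top",T(a,b,315,180,14),(x,y,.055)))
for a,b,x,y in [(106,428,.06,-.022),(247,503,.06,.022),(388,320,-.008,.022)]: o.append(("scene",T(a,b,300,165,10.5),(x,y,.055)))
def res(p):
    R=Rz(p[2]); r=[(proj(n,R@np.array(X)+[p[0],p[1],0])[0]-uv) for n,uv,X in o]
    s=p[:2]+(R@[.02,0,0])[:2]
    return np.concatenate(r+[(s-[.5625,.0353])/.002])
r=least_squares(res,[.54,.03,0]); print(r.x[:2],np.degrees(r.x[2]),np.round(r.fun,1))
p=r.x;R=Rz(p[2])
P=[R@np.array([x,y,z])+[p[0],p[1],.05] for x,y,z in [(-.006,.017,.078),(.006,.017,.078),(-.006,-.017,.078),(.006,-.017,.078)]]
print((proj("top",P)-[315,180])*14); print((proj("scene",P)-[300,165])*10.5)
for n in("top","scene"):
    c,f,R,t=cam(n); print(-R.T@t)
# hatch angle
cp=np.array([.5504,.0829]);ch=np.radians(-10.65)
u=[("scene",T(760,45,265,120,3.8)),("scene",T(435,345,265,120,3.8)),("top",T(178,28,205,120,4.5)),("top",T(52,535,205,120,4.5))]
print(u)
for hz in (.105,.11):
  for a in np.arange(1.4,1.96,.1):
    def H(x,d,o):
        # d from hinge, o outside
        y=.12+.003 - d*np.cos(a)+o*np.sin(a); z=hz+d*np.sin(a)+o*np.cos(a); return Rz(ch)@np.array([x,y,z])+[*cp,0]
    print(hz,round(a,2),[np.round(proj(n,[H(sx*.135,.253,.016)])[0]).tolist() for n in("top","scene") for sx in(1,-1)], np.round(H(0,.253,.016),3))
E
```

```text
[0.54306411 0.0355379 ] 0.4745446317354763 [-0.7 -0.5  0.5 -0.5 -0.3 -0.7  0.3 -0.4  0.3 -0.5  0.3  0.2]
[[165.63343796 443.17683286]
 [163.78901004 382.35927206]
 [339.45617544 437.5868344 ]
 [337.35394626 376.73936496]]
[[376.14299389 126.57820449]
 [350.5282129  158.86337674]
 [257.70762191  68.88726985]
 [231.63622458 100.46540911]]
[0.38693336 0.03038311 1.36427088]
[1.09048337 0.35947777 0.89520934]
[('scene', (464.63157894736844, 131.4736842105263)), ('scene', (379.10526315789474, 210.42105263157893)), ('top', (244.16666666666666, 125.83333333333334)), ('top', (216.16666666666666, 238.5))]
0.105 1.4 [[280.0, 130.0], [258.0, 246.0], [340.0, 178.0], [425.0, 107.0]] [0.568 0.177 0.357]
0.105 1.5 [[269.0, 128.0], [247.0, 244.0], [351.0, 186.0], [436.0, 112.0]] [0.573 0.202 0.358]
0.105 1.6 [[259.0, 127.0], [236.0, 243.0], [362.0, 194.0], [446.0, 118.0]] [0.577 0.227 0.357]
0.105 1.7 [[248.0, 126.0], [225.0, 241.0], [373.0, 203.0], [456.0, 125.0]] [0.582 0.251 0.354]
0.105 1.8 [[239.0, 125.0], [216.0, 239.0], [384.0, 214.0], [466.0, 133.0]] [0.587 0.276 0.348]
0.105 1.9 [[229.0, 125.0], [206.0, 238.0], [394.0, 224.0], [475.0, 142.0]] [0.591 0.299 0.339]
0.11 1.4 [[280.0, 129.0], [258.0, 246.0], [340.0, 177.0], [426.0, 105.0]] [0.568 0.177 0.362]
0.11 1.5 [[269.0, 128.0], [247.0, 244.0], [351.0, 184.0], [436.0, 110.0]] [0.573 0.202 0.363]
0.11 1.6 [[258.0, 126.0], [236.0, 242.0], [362.0, 192.0], [447.0, 116.0]] [0.577 0.227 0.362]
0.11 1.7 [[248.0, 125.0], [225.0, 241.0], [373.0, 202.0], [457.0, 123.0]] [0.582 0.251 0.359]
0.11 1.8 [[238.0, 124.0], [215.0, 239.0], [384.0, 212.0], [466.0, 132.0]] [0.587 0.276 0.353]
0.11 1.9 [[229.0, 124.0], [206.0, 237.0], [395.0, 223.0], [476.0, 140.0]] [0.591 0.299 0.344]
```

```bash
python3 - <<'E'
from h import *
for yaw in(90.5,-89.5): print(yaw,[np.round(robot.ik(p,[180,0,yaw]),0) if robot.ik(p,[180,0,yaw]) is not None else None for p in([.539,.0355,.3],[.539,.0355,.162],[.515,.0355,.3])])
for by in(-97,-7,83,173,-52,38):
  for k in(90,-90):
    q=robot.ik([.449,-.301,.2],[180,0,by+k]); print(by,k,None if q is None else np.round(q))
for yaw in(80,170,-10,-100,0):
  q=[robot.ik(p,[180,0,yaw]) for p in([.52,.32,.48],[.52,.3,.40],[.5,.05,.25])]; print(yaw,[None if a is None else np.round(a) for a in q])
E
```

```text
90.5 [array([-10.,  -5.,  -5.,  89.,   0.,  79.]), array([-10.,  -3., -18.,  75.,   0.,  79.]), array([-11.,  -9.,  -9.,  89.,   0.,  79.])]
-89.5 [array([ -10.,   -5.,   -5.,   89.,    0., -101.]), array([ -10.,   -3.,  -18.,   75.,    0., -101.]), array([ -11.,   -9.,   -9.,   89.,    0., -101.])]
-97 90 [-48.  -4. -15.  79.   0. 139.]
-97 -90 [-48.  -4. -15.  79.   0. -41.]
-7 90 [-48.  -4. -15.  79.   0.  49.]
-7 -90 [ -48.   -4.  -15.   79.    0. -131.]
83 90 [-48.  -4. -15.  79.   0. -41.]
83 -90 [-48.  -4. -15.  79.   0. 139.]
173 90 [ -48.   -4.  -15.   79.    0. -131.]
173 -90 [-48.  -4. -15.  79.   0.  49.]
-52 90 [-48.  -4. -15.  79.   0.  94.]
-52 -90 [-48.  -4. -15.  79.   0. -86.]
38 90 [-48.  -4. -15.  79.   0.   4.]
38 -90 [ -48.   -4.  -15.   79.    0. -176.]
80 [array([ 19.,  16.,  36., 110.,   0., 119.]), array([ 18.,   9.,  19., 100.,   0., 118.]), array([ -9., -11., -17.,  85.,   0.,  91.])]
170 [array([ 19.,  16.,  36., 110.,   0.,  29.]), array([ 18.,   9.,  19., 100.,   0.,  28.]), array([ -9., -11., -17.,  85.,   0.,   1.])]
-10 [array([  19.,   16.,   36.,  110.,    0., -151.]), array([  18.,    9.,   19.,  100.,    0., -152.]), array([  -9.,  -11.,  -17.,   85.,    0., -179.])]
-100 [array([ 19.,  16.,  36., 110.,   0., -61.]), array([ 18.,   9.,  19., 100.,   0., -62.]), array([ -9., -11., -17.,  85.,   0., -89.])]
0 [array([  19.,   16.,   36.,  110.,    0., -161.]), array([  18.,    9.,   19.,  100.,    0., -162.]), array([ -9., -11., -17.,  85.,   0., 171.])]
```

```bash
python3 - <<'E'
from h import *
o=[180,0,90.5]
robot.line_to([.14,.584,.47],vel=.25)
robot.move_pose([.52,.0355,.47],o)
robot.move_pose([.539,.0355,.25],o)
robot.set_gripper(.05)
print(robot.line_to([.539,.0355,.168],vel=.08,guard=8))
s=robot.observe(); print(s['time'],s['tool_pos'],s['tcp_rot'],s['ft_force'])
crop("scene",265,120,210,155,3.8,"s1")
crop("top",255,130,130,130,4.5,"t1")
E
```

```text
False
5.7917 [0.53937717 0.03543888 0.16868615] [1.79940079e+02 1.11645096e-02 9.05005271e+01] [-0.26095092 -0.25609209  0.67382908]
```

View pics/s1.png

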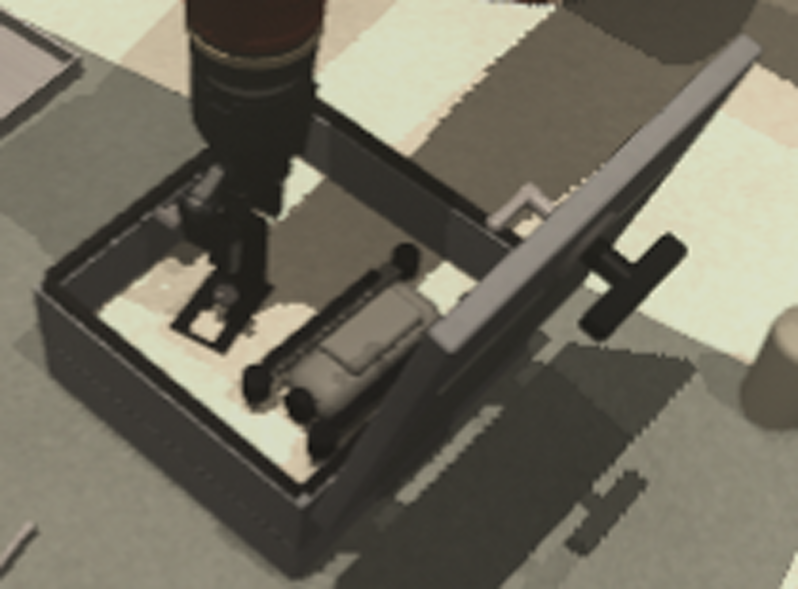

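The fingers straddle the tab near crop (240,240), and the foot hasn't moved. I'll close the gripper.

```bash
python3 - <<'E'
from h import *
robot.line_to([.539,.0355,.164],vel=.08,guard=8)
robot.set_gripper(0.0)
s=robot.observe(); print(s['time'],s['gripper_width'],s['tool_pos'],s['ft_force'],s['torque'])
crop("scene",265,120,210,155,3.8,"s2",cv2.convertScaleAbs(robot.grab_frame("scene"),alpha=1.6,beta=15))
crop("top",300,160,75,70,8,"t2",cv2.convertScaleAbs(robot.grab_frame("top"),alpha=2,beta=20))
E
```

```text
6.5667 0.011310397319366778 [0.53900588 0.03551814 0.16401562] [ 0.64083895 -0.0041321  -0.32779996] [-0.05815195 -0.09281833 -0.03361984]
```

View pics/s2.png

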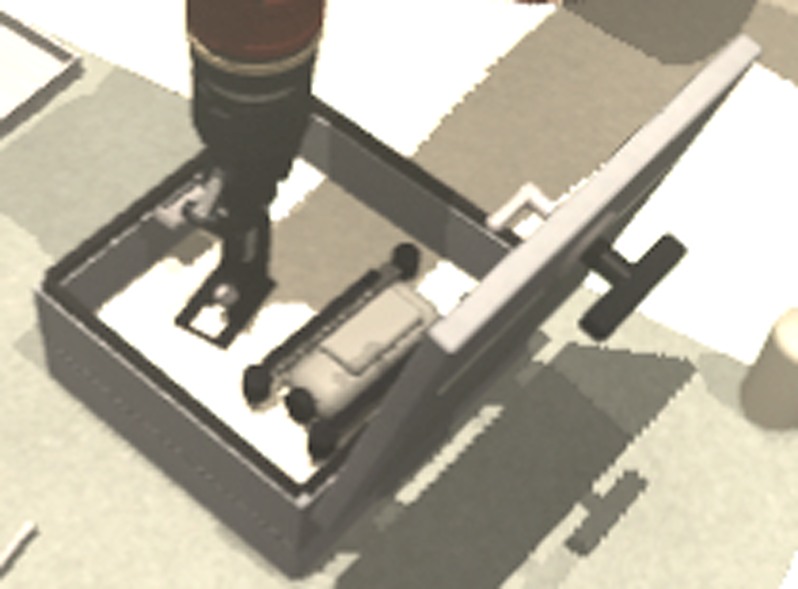

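View pics/t2.png

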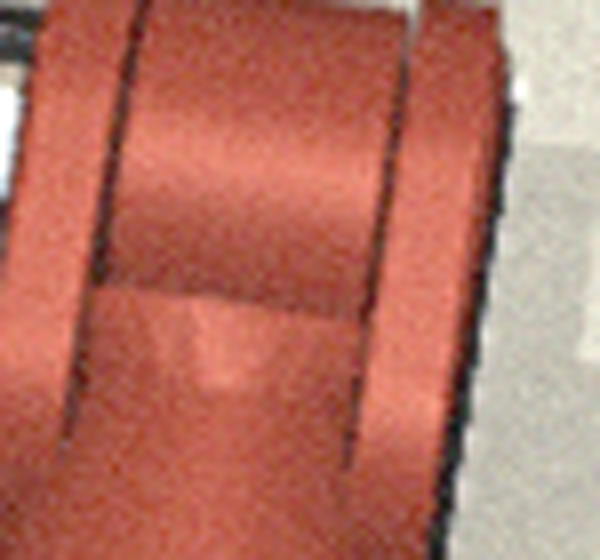

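Gripped: the width reads 11.3 mm and the force is near zero. The foot has shifted about 4 mm back, as planned. Next I'll lift slightly and slide with a guard.

```bash
python3 - <<'E'
from h import *
f=lambda: np.round(robot.observe()['ft_force'],2)
print(robot.line_to([.539,.0355,.165],vel=.02,guard=8),f())
for x in (.532,.524,.5173):
    g=robot.line_to([x,.0355-(.539-x)*np.sin(np.radians(.5)),.165],vel=.04,guard=8); print(x,g,f(),np.round(robot.observe()['torque'],3))
    if g: break
s=robot.observe(); print(s['time'],s['tool_pos'],s['gripper_width'])
crop("scene",295,160,60,60,10,"s3",cv2.convertScaleAbs(robot.grab_frame("scene"),alpha=1.4,beta=15))
E
```

```text
False [-0.07 -0.48 -1.22]
0.532 False [-0.68 -0.62 -1.49] [ 0.011 -0.001  0.001]
0.524 False [-0.02 -0.52 -0.97] [-0.003 -0.025 -0.012]
0.5173 False [-0.37 -0.38 -1.01] [-0.042 -0.008 -0.003]
7.9083 [0.51713556 0.0353123  0.16503068] 0.01120895113255626
```

View pics/s3.png

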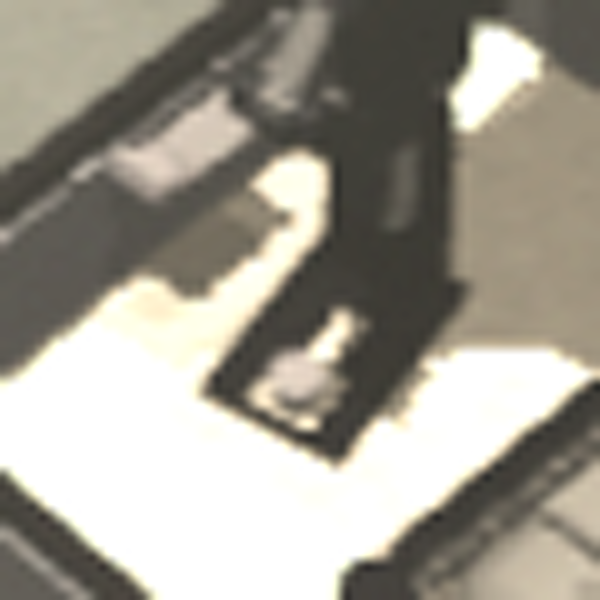

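The stud head at (295,378) sits inside the eye, with a margin all round. Lifting with a guard.

```bash
python3 - <<'E'
from h import *
f=lambda: np.round(robot.observe()['ft_force'],2)
p=[.5173,.0353]
g=robot.line_to([*p,.185],vel=.04,guard=6); print(g,f())
if not g:
    print(robot.line_to([*p,.30],vel=.15,guard=10),f())
    tc=np.array([.4486,-.301,0]); by=-6.9; 
    b=tc+Rz(np.radians(by))@np.array([-.024,0,0]); print(b)
    robot.line_to([.48,-.12,.30],vel=.25)
    robot.move_pose([b[0],b[1],.25],[180,0,by+90])
    g=robot.line_to([b[0],b[1],.14],vel=.12,guard=6); print(g,f())
s=robot.observe(); print(s['time'],s['tool_pos'],s['tcp_rot'],s['gripper_width'])
crop("scene",195,70,130,110,5,"s4",cv2.convertScaleAbs(robot.grab_frame("scene"),alpha=1.4,beta=15))
E
```

```text
False [ 1.14 -0.52 -1.94]
False [-0.19  0.12 -0.67]
[ 0.42477382 -0.29811672  0.        ]
False [-0.71 -0.31 -1.46]
12.175 [ 0.42515146 -0.2984534   0.14091112] [1.79941581e+02 5.17612682e-02 8.31065449e+01] 0.011664324516729722
```

View pics/s4.png

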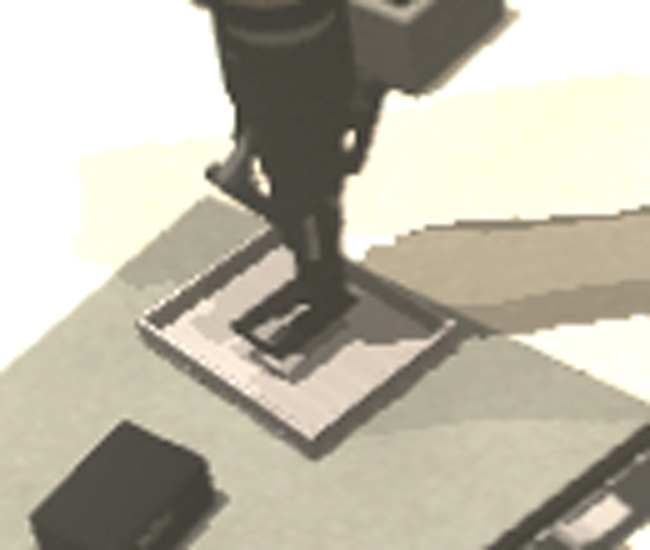

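The block hangs inside the tray, with its foot at about (295,320) in the crop and clear of the walls. Lowering and releasing.

```bash
python3 - <<'E'
from h import *
f=lambda: np.round(robot.observe()['ft_force'],2)
b=[.42477,-.29812]
robot.line_to([*b,.122],vel=.06,guard=8)
g=robot.line_to([*b,.1165],vel=.015,guard=4); print(g,f(),robot.observe()['tool_pos'])
robot.set_gripper(.06); robot.pause(.2)
robot.line_to([*b,.25],vel=.2)
s=robot.observe(); print(s['time'])
crop("scene",195,70,130,110,5,"s5",cv2.convertScaleAbs(robot.grab_frame("scene"),alpha=1.4,beta=15))
E
```

```text
True [-0.56  1.27  4.25] [ 0.42491204 -0.29828999  0.11795261]
14.5667
```

View pics/s5.png

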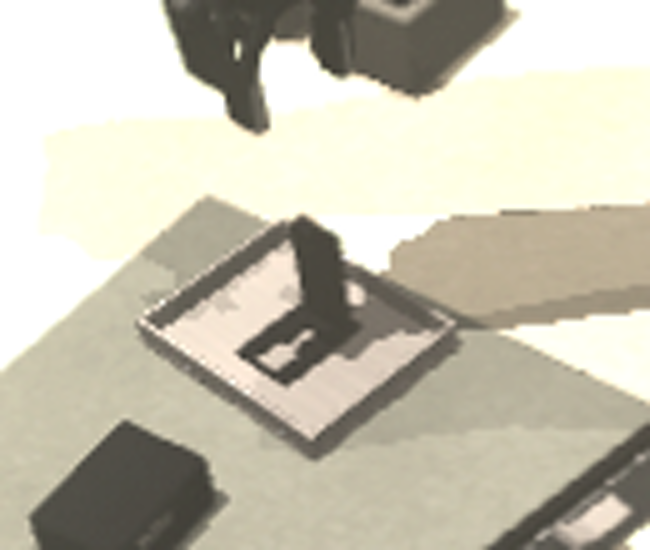

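The block stands upright in the tray, tab at about (318,270), released. Next is the hatch: close the fingers and come in behind its outer face.

```bash
cat >> h.py <<'E'
C0=np.array([.5504,.0829,0]); CH=-10.65
def W(p): return C0+Rz(np.radians(CH))@np.array(p,float)
XO=-.085; HZ=.107
def tipat(a,d=.223,r=.011):
    if a>np.pi/2: y=.123-.253*np.cos(a)+.016*np.sin(a)+r; z=HZ+.253*np.sin(a)+.016*np.cos(a)-.03
    else: y=.123-d*np.cos(a)+.016*np.sin(a)+r; z=HZ+d*np.sin(a)+.016*np.cos(a)
    return W([XO,y,z+.073])
E
python3 - <<'E'
from h import *
o=[180,0,CH+90]
P=W([XO,.245,.48]); Q=W([XO,.245,.395]); 
print(P,Q,[robot.ik(x,o) is not None for x in(P,Q)],[robot.ik(tipat(a),o) is not None for a in np.arange(1.75,0,-.15)])
robot.line_to([.4,-.25,.47],vel=.3); robot.set_gripper(0.0)
robot.move_pose(W([XO,0,.48]),o); robot.line_to(P,vel=.25)
print(robot.line_to(Q,vel=.15,guard=8))
s=robot.observe(); print(s['time'],s['tool_pos'],s['ft_force'])
cv2.imwrite("pics/s6.png",robot.grab_frame("scene")); cv2.imwrite("pics/t6.png",robot.grab_frame("top"))
E
```

```text
[0.51214239 0.33938851 0.48      ] [0.51214239 0.33938851 0.395     ] [True, True] [True, True, True, True, True, True, True, True, True, True, True, True]
False
19.3083 [0.51222766 0.33895596 0.39628928] [-0.3682501   0.02323314 -0.70716715]
```

View pics/s6.png

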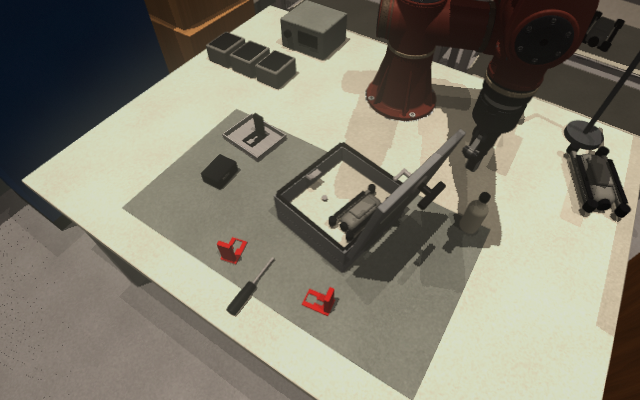

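View pics/t6.png

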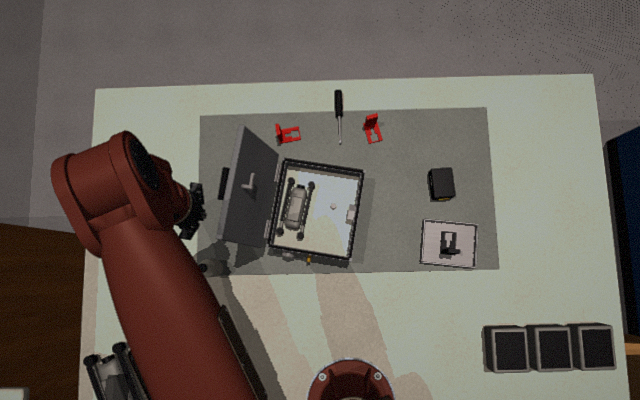

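The gripper stands behind the hatch, at (475,155) in the scene view, and clears the T-handle and bottle. Pushing the hatch down along its arc.

```bash
python3 - <<'E'
from h import *
f=lambda: np.round(robot.observe()['ft_force'],1)
st=False
for a in [1.77,1.65,1.55,1.45,1.3,1.15,1.0,.85,.7]:
    g=robot.line_to(tipat(a),vel=.1,guard=14); print(a,g,f())
    if g: break
s=robot.observe(); print(s['time'],s['tool_pos'])
cv2.imwrite("pics/s7.png",robot.grab_frame("scene"))
E
```

```text
1.77 False [-0.6  0.7 -0.5]
1.65 False [ 0.2 -0.6  0.1]
1.55 False [-0.5  0.   0.9]
1.45 False [-0.7  0.1  1. ]
1.3 False [ 0.6  0.4 -0.3]
1.15 False [-0.4 -1.  -0.6]
1.0 False [0.2 0.2 0. ]
0.85 False [ 0.5 -0.4  0.6]
0.7 False [ 0.2 -0.1  0. ]
23.65 [0.46198759 0.07290152 0.33610535]
```

View pics/s7.png

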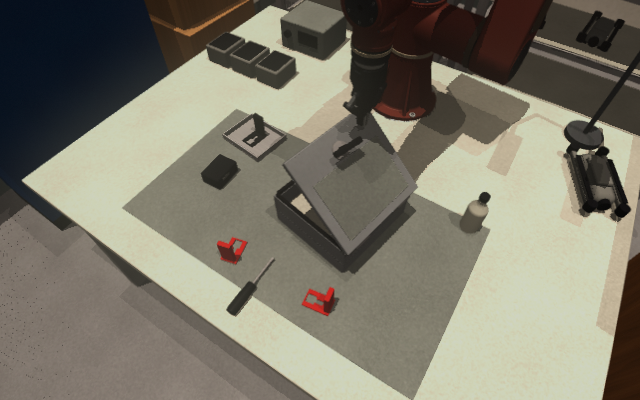

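The hatch is following, now about half closed. Continuing slowly onto the gasket.

```bash
python3 - <<'E'
from h import *
f=lambda: np.round(robot.observe()['ft_force'],1)
for a in [.55,.4,.28,.18,.12]:
    g=robot.line_to(tipat(a),vel=.1,guard=14); print(a,g,f())
    if g: break
for a in [.08,.05,.035,.02,.01,0,-.01,-.02]:
    g=robot.line_to(tipat(a),vel=.03,guard=9); F=f();print(a,g,F)
    if g or F[2]>8: break
s=robot.observe(); print(s['time'],s['tool_pos'])
cv2.imwrite("pics/s8.png",robot.grab_frame("scene"))
E
```

```text
0.55 False [ 0.4 -0.1  0.6]
0.4 False [-0.3 -0.2 -0.2]
0.28 False [0.2 0.7 0.1]
0.18 False [ 0.5 -0.7  0.4]
0.12 False [-0.4 -0.9  0.3]
0.08 False [-0.1  0.2 -0.7]
0.05 False [-0.3 -0.5 -0. ]
0.035 False [ 0.9  0.4 -1.3]
0.02 False [ 0.8 -0.3  0.3]
0.01 False [-0.9  1.6  5.5]
0 False [-2.6  1.  10.4]
27.5833 [0.45056645 0.01117328 0.19697812]
```

View pics/s8.png

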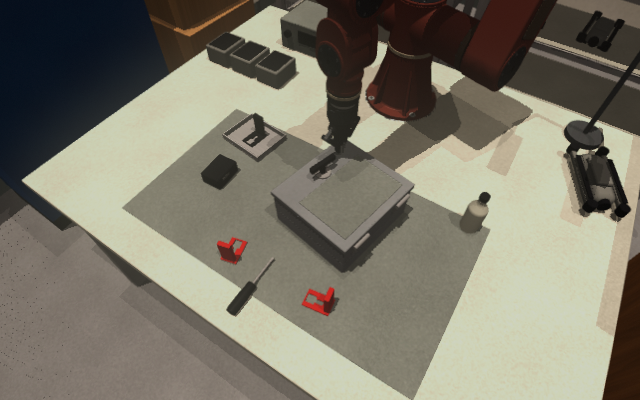

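The hatch is down on the gasket (10 N press). I'll back off and look at the T-handle.

```bash
python3 - <<'E'
from h import *
p=robot.observe()['tool_pos']
robot.line_to([p[0],p[1],.30],vel=.2)
robot.line_to([.42,-.10,.32],vel=.25)
print(robot.observe()['time'])
crop("top",250,120,140,160,3.7,"t9a"); im=robot.grab_frame("top"); cv2.imwrite("pics/t9.png",im); s=robot.grab_frame("scene"); cv2.imwrite("pics/s9.png",s)
crop("top",310,165,70,60,10,"t9b",cv2.convertScaleAbs(im,alpha=1.6,beta=20)); crop("scene",290,140,70,55,10,"s9b",cv2.convertScaleAbs(s,alpha=1.6,beta=20))
E
```

```text
28.9167
```

View pics/t9b.png

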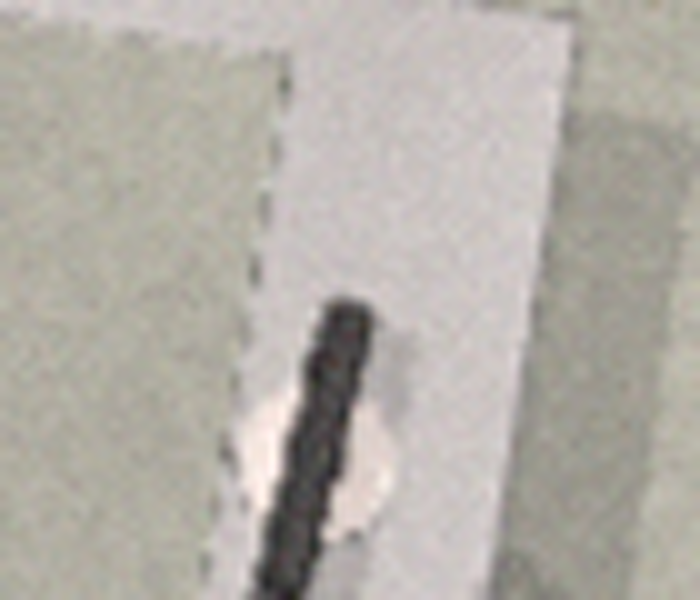

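View pics/s9b.png

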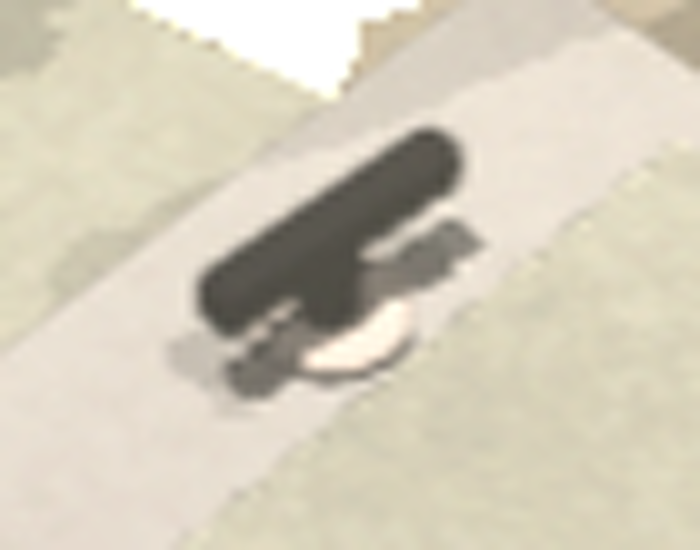

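View pics/t9a.png

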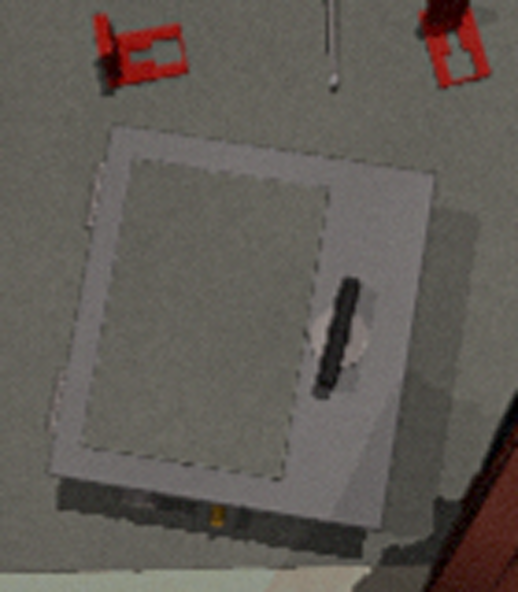

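```bash
python3 - <<'E'
from h import *
z=.162
a=atz("top",T(352,278,250,120,3.7),z);b=atz("top",T(320,400,250,120,3.7),z)
print((a+b)/2,np.linalg.norm(a-b),np.degrees(np.arctan2(*(a-b)[1::-1])))
z=.157
a=atz("scene",T(212,303,290,140,10),z);b=atz("scene",T(447,160,290,140,10),z)
print((a+b)/2,np.linalg.norm(a-b),np.degrees(np.arctan2(*(a-b)[1::-1])))
print(W([0,.123-.2,.157]))
# hatch corners
for (u,v) in [(112,127),(436,174),(381,528),(52,473)]: print(atz("top",T(u,v,250,120,3.7),.125), W([0,0,0]))
E
```

```text
[0.53322422 0.01555806 0.162     ] 0.09135492724233332 -16.096537375187758
[0.53565086 0.01143941 0.157     ] 0.07687888903192396 -17.95402869581025
[0.5361697  0.00722637 0.157     ]
[0.70364559 0.18085302 0.125     ] [0.5504 0.0829 0.    ]
[ 0.66051875 -0.06326366  0.125     ] [0.5504 0.0829 0.    ]
[ 0.398055   -0.01395215  0.125     ] [0.5504 0.0829 0.    ]
[0.44312161 0.22676186 0.125     ] [0.5504 0.0829 0.    ]
```

```bash
python3 - <<'E'
from h import *
f=lambda: np.round(robot.observe()['ft_force'],1)
p=[.535,.0125]; o=[180,0,163]
robot.move_pose([*p,.30],o); robot.set_gripper(.045)
g=robot.line_to([*p,.225],vel=.08,guard=6); print(g,f(),robot.observe()['tool_pos'])
if not g:
    robot.set_gripper(.026); print(f(),robot.observe()['gripper_width'],robot.observe()['time'])
im=robot.grab_frame("scene"); crop("scene",280,130,80,65,9,"s10",cv2.convertScaleAbs(im,alpha=1.8,beta=25))
E
```

```text
False [ 0.5 -0.1 -0.4] [0.53530365 0.01242661 0.22565372]
[-0.6 -0.2  0.5] 0.026095231517136594 32.0417
```

View pics/s10.png

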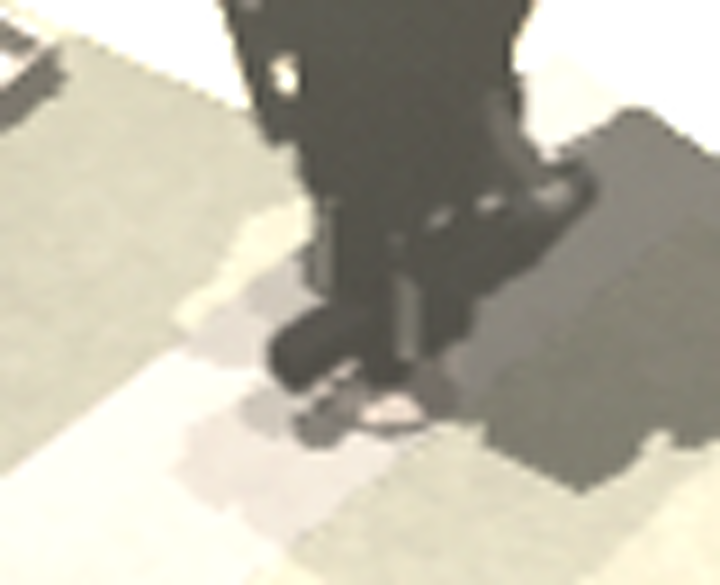

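The fingers straddle the bar near its centre with no contact force. Narrowing step by step to centre them.

```bash
python3 - <<'E'
from h import *
f=lambda: np.round(robot.observe()['ft_force'],1)
for w in (.021,.018):
    robot.set_gripper(w); F=f(); s=robot.observe(); print(w,F,s['gripper_width'],np.round(s['torque'],2))
    if np.abs(F[:2]).max()>4: break
print(s['time'])
E
```

```text
0.021 [ 0.2 -0.2 -1.2] 0.020489719796331112 [0.01 0.05 0.01]
0.018 [0.8 1.4 1. ] 0.01805318845338063 [ 0.49 -0.12  0.05]
32.5333
```

```bash
python3 - <<'E'
from h import *
f=lambda: (np.round(robot.observe()['ft_force'],1),np.round(robot.observe()['torque'],2))
robot.line_to([.5352,.0138,.225],vel=.03); print(f())
robot.set_gripper(0); s=robot.observe(); print(f(),s['gripper_width'],s['time'])
robot.line_to([.5352,.0138,.225],vel=.03,rotation=[180,0,160]); print(f())
E
```

```text
(array([ 1.4, -0.1,  0.3]), array([0.03, 0.02, 0.02]))
(array([0. , 2.8, 0.8]), array([0.32, 0.03, 0.07])) 0.012942790515161368 33.0
(array([1. , 4.3, 2. ]), array([ 0.71, -0.09, -0.03]))
```

Gripped: width 12.9 mm, and the bar is 14 mm wide. Turning clockwise in steps.

```bash
python3 - <<'E'
from h import *
f=lambda: (np.round(robot.observe()['ft_force'],1),np.round(robot.observe()['torque'],2))
z=.225
for yaw in [150,140,130,120,110,100,92,86]:
    if yaw<=140: z=max(z-.0006,.2222)
    robot.line_to([.5352,.0141,z],vel=.03,rotation=[180,0,yaw]); F=f(); s=robot.observe(); print(yaw,round(s['tcp_rot'][2],1),*F,round(s['gripper_width'],4),round(s['time'],1))
    if np.abs(F[0]).max()>40: break
E
```

```text
150 150.1 [ 2.   4.5 -0.1] [ 0.94 -0.36 -0.06] 0.0128 33.6
140 140.1 [2.9 7.2 1.6] [ 1.26 -0.53 -0.06] 0.0125 33.9
130 130.1 [4.  8.  2.7] [ 1.71 -0.83 -0.06] 0.0128 34.2
120 120.1 [ 6.  10.2  3.7] [ 2.02 -1.18 -0.01] 0.0127 34.5
110 110.1 [ 6.4 10.7  5.1] [ 2.14 -1.46 -0.03] 0.0126 34.9
100 100.1 [10.1  9.6 -0.9] [ 2.   -2.33  0.06] 0.0128 35.2
92 92.1 [13.6  8.8 -2.6] [ 1.98 -2.84  0.17] 0.0128 35.5
86 86.1 [16.8 10.1 -2.5] [ 2.02 -3.33  0.13] 0.0128 35.8
```

```bash
python3 - <<'E'
from h import *
f=lambda: (np.round(robot.observe()['ft_force'],1),np.round(robot.observe()['torque'],2))
robot.line_to([.5372,.0153,.2222],vel=.03);print(f())
for yaw in [83,81,79]:
    robot.line_to([.5372,.0153,.2222],vel=.03,rotation=[180,0,yaw]); F=f(); print(yaw,*F)
    if abs(F[1][2])>.6: break
s=robot.observe();print(s['tool_pos'],s['tcp_rot'],s['gripper_width'],s['time'])
im=robot.grab_frame("scene"); crop("scene",265,120,160,140,4.5,"s11",cv2.convertScaleAbs(im,alpha=1.8,beta=25))
E
```

```text
(array([5.5, 3.7, 1.2]), array([ 0.81, -1.29,  0.11]))
83 [7.6 4.4 0.9] [ 0.9  -1.52 -0.05]
81 [6.1 4.  0.9] [ 0.75 -1.52  0.67]
[0.53822547 0.01537802 0.22285175] [ 1.79831235e+02 -4.34356657e-02  8.11150083e+01] 0.012549709785257967 36.5
```

View pics/s11.png

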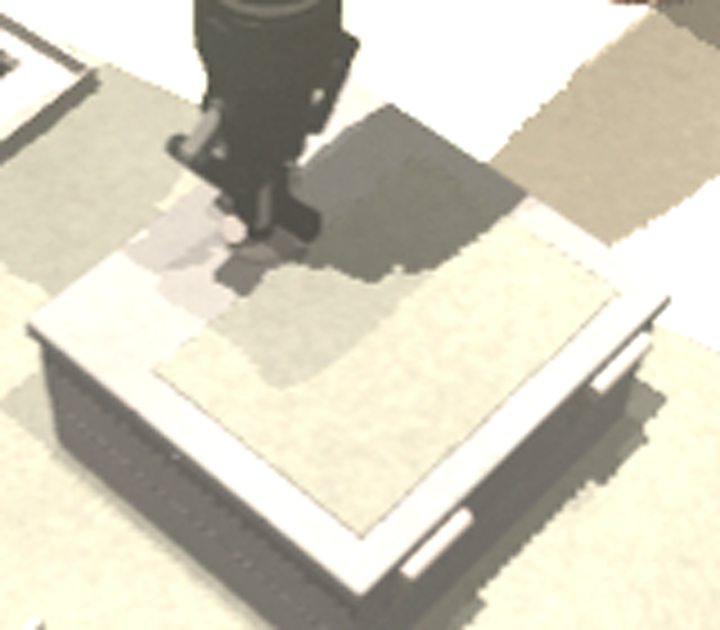

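The bar has turned about 90°, and the torque rises at yaw 81°, so that's the stop. I'll relax, release, retreat and verify.

```bash
python3 - <<'E'
from h import *
robot.line_to([.5385,.016,.2222],vel=.03,rotation=[180,0,82])
robot.set_gripper(.045); robot.line_to([.5385,.016,.32],vel=.12)
robot.line_to([.40,.0,.40],vel=.25)
robot.move_pose([.25,.45,.42],[180,0,120])
s=robot.observe();print(s['time'],s['ft_force'])
a=robot.grab_frame("scene"); b=robot.grab_frame("top")
cv2.imwrite("pics/s12.png",a); cv2.imwrite("pics/t12.png",b)
crop("top",250,120,140,160,3.7,"t12b",cv2.convertScaleAbs(b,alpha=1.6,beta=20)); crop("scene",195,70,240,200,3.2,"s12b",cv2.convertScaleAbs(a,alpha=1.5,beta=20))
E
```

```text
40.7 [ 0.13191838  0.12610062 -0.08439432]
```

View pics/t12b.png

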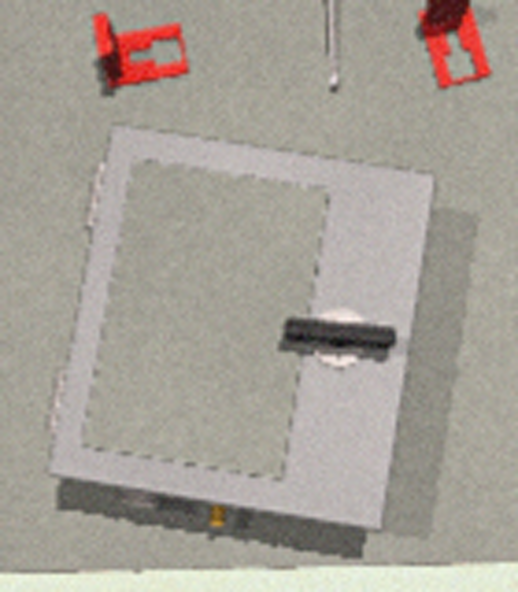

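View pics/s12b.png

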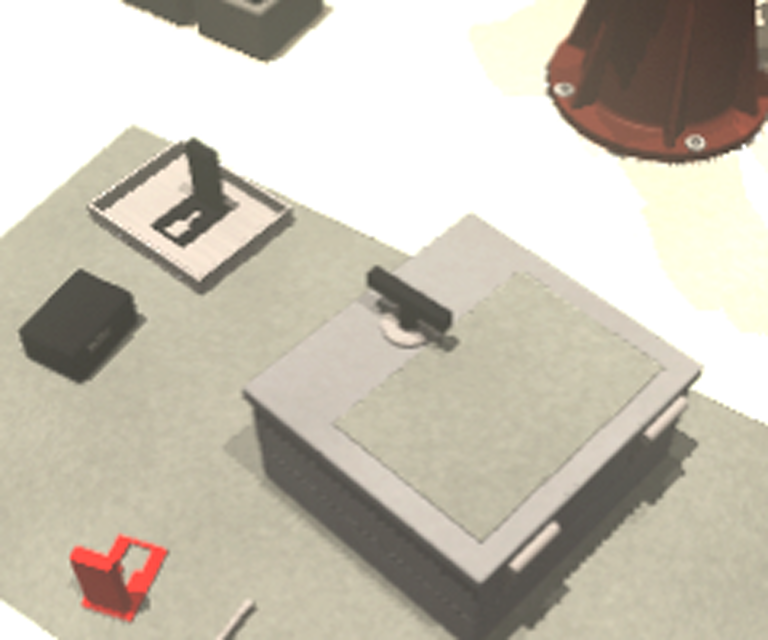

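View pics/t12.png

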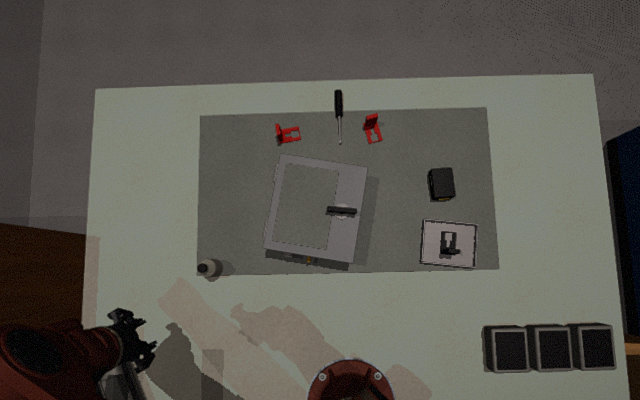

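```bash
python3 - <<'E'
from h import *
z=.155
for n in ("t12b",):
    a=atz("top",T(286,330,250,120,3.7),z);b=atz("top",T(396,339,250,120,3.7),z)
    d=a-b; print((a+b)/2,np.linalg.norm(d),np.degrees(np.arctan2(d[1],d[0])), "theta",np.radians(90+CH-(np.degrees(np.arctan2(d[1],d[0]))-90)+0)%np.pi)
A=cv2.imread("pics/s9.png",0).astype(np.float32);B=cv2.imread("pics/s12.png",0).astype(np.float32)
for nm,(x,y,w,h) in dict(freecorner=(262,182,24,24),hingecorner=(398,174,24,24),frontcorner=(330,235,30,24),battery=(200,150,40,40),bottle=(455,188,40,45)).items():
    if nm in("battery","bottle"): A2=cv2.imread("pics/scene0.png",0).astype(np.float32)
    else: A2=A
    print(nm,cv2.phaseCorrelate(A2[y:y+h,x:x+w].copy(),B[y:y+h,x:x+w].copy(),cv2.createHanningWindow((w,h),cv2.CV_32F)))
for a in (.02,.016,.008,.0): print(a,[np.round(proj("scene",[W([.135,.123-.253*np.cos(a),HZ+.253*np.sin(a)+.016])])[0],2)])
E
```

```text
[0.53703859 0.01188865 0.155     ] 0.07980706704032245 83.89652713247722 theta 1.4914444588019127
freecorner ((-0.02031496753238038, 0.2787110502640573), 1.033437869615025)
hingecorner ((-0.02542904828350956, -0.09888070231882651), 1.0014413305454783)
frontcorner ((0.1369480350755925, 0.1392009364157918), 1.0994623886214363)
battery ((-0.07544100913638019, -0.04148686643040378), 0.9598744824528694)
bottle ((-0.01637890903952055, 0.515999014929335), 1.0077091875010067)
0.02 [array([268.51, 188.01])]
0.016 [array([268.55, 188.25])]
0.008 [array([268.62, 188.74])]
0.0 [array([268.7 , 189.24])]
```

```bash
python3 - <<'E'
from plant import robot
robot.job_done(); print(robot.observe()['time'])
E
```

```text
the job is handed in; nothing more can be done
the job is handed in; nothing more can be done
```

I got the chamber ready and handed the job in at about 41 s of the 72 s allowed. The interface gives no verdict, so the results below rest on my own checks.

- **Block:** I slid it to the wide end of its slot, with readings around 1 N after each step, and lifted it free. The last pictures show it upright and released in the tray.
- **Hatch:** I lowered it with the closed fingers at about 0.1 m/s, then pressed it onto the gasket with about 10 N.
- **T-handle:** I turned it clockwise until the torque rose at the stop. The picture gives about 1.49 rad, against the 1.25 rad needed. The sideways force reached about 17 N while turning because the grip was a few millimetres off the axis; I corrected that before the last few degrees.
- **Hatch closure:** I could not measure the angle directly. The free corner dropped only about 0.3 pixel between lowering and latching. That fits it being drawn in, but is too coarse to prove it is under 0.010 rad.
- **Other objects:** The battery shows no shift. The bottle patch moved about 0.5 pixel, roughly 1 mm, which may only be shadow. I never touched the drone, but the shut hatch hides it now. The red look-alikes were left alone, and the arm ended clear of everything.

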